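Switch on the microscope's units in start-up order

TASK

Start up the microscope's units by pressing their push switches lightly with the fingertips, in this order: first the lamp (large round cap), then the stage drive (square cap), then the camera (narrow bar cap), each all the way down so that it stays down. Leave the spare switch (thin round pin) up. Only press the caps: do not grasp, lift, tip or shove the loose switch boxes, do not lean hard on them, and leave everything else on the bench where it stands.

Things in the scene. Friction and masses are not known exactly. Their poses are not given: they have to be found in the camera images.
- switch_lamp: Loose grey switch box of the lamp: 66 x 66 mm, 34 mm tall to its steel top plate, 0.3 to 0.6 kg, on four rubber feet; its black push cap is a large round disc, 38 mm across, and stands 24 mm proud of the top plate when off. Origin at the centre of its underside on the bench, z up. The four boxes differ only in the shape of the cap; they stand in any order and yaw.
- lamp_top (a point): Centre of the top face of the lamp switch's cap (a large round disc, 38 mm across), 58 mm above the bench when off, 46 mm when it has been left fully down; it moves with the cap.
- lamp_cap (a joint): How far the lamp switch is pressed down, m: 0 off (up), 0.012 fully down. A friction push switch: it takes about 2.5 N to start and 3.5 N at the end of its travel, and stays where it is left. The cap sits on it with a sprung give of 2 N per mm, at most 7 mm, not counted in this value: while pressed the cap's top is 1 to 2 mm lower than this value says, and at the end of the travel the force rises softly, then hard.
- switch_stage: Loose grey switch box of the stage drive: 66 x 66 mm, 34 mm tall to its steel top plate, 0.3 to 0.6 kg, on four rubber feet; its black push cap is a square, 32 x 32 mm, and stands 24 mm proud of the top plate when off. Origin at the centre of its underside on the bench, z up. The four boxes differ only in the shape of the cap; they stand in any order and yaw.
- stage_top (a point): Centre of the top face of the stage switch's cap (a square, 32 x 32 mm), 58 mm above the bench when off, 46 mm when it has been left fully down; it moves with the cap.
- stage_cap (a joint): How far the stage switch is pressed down, m: 0 off (up), 0.012 fully down. A friction push switch: it takes about 2.5 N to start and 3.5 N at the end of its travel, and stays where it is left. The cap sits on it with a sprung give of 2 N per mm, at most 7 mm, not counted in this value: while pressed the cap's top is 1 to 2 mm lower than this value says, and at the end of the travel the force rises softly, then hard.
- switch_camera: Loose grey switch box of the camera: 66 x 66 mm, 34 mm tall to its steel top plate, 0.3 to 0.6 kg, on four rubber feet; its black push cap is a narrow bar, 14 mm along the box's x by 50 mm along its y, and stands 24 mm proud of the top plate when off. Origin at the centre of its underside on the bench, z up. The four boxes differ only in the shape of the cap; they stand in any order and yaw.
- camera_top (a point): Centre of the top face of the camera switch's cap (a narrow bar, 14 mm along the box's x by 50 mm along its y), 58 mm above the bench when off, 46 mm when it has been left fully down; it moves with the cap.
- camera_cap (a joint): How far the camera switch is pressed down, m: 0 off (up), 0.012 fully down. A friction push switch: it takes about 2.5 N to start and 3.5 N at the end of its travel, and stays where it is left. The cap sits on it with a sprung give of 2 N per mm, at most 7 mm, not counted in this value: while pressed the cap's top is 1 to 2 mm lower than this value says, and at the end of the travel the force rises softly, then hard.
- switch_spare: Loose grey switch box of the spare (an unused switch, stays off): 66 x 66 mm, 34 mm tall to its steel top plate, 0.3 to 0.6 kg, on four rubber feet; its black push cap is a thin round pin, 16 mm across, and stands 24 mm proud of the top plate when off. Origin at the centre of its underside on the bench, z up. The four boxes differ only in the shape of the cap; they stand in any order and yaw.
- spare_top (a point): Centre of the top face of the spare switch's cap (a thin round pin, 16 mm across), 58 mm above the bench when off, 46 mm when it has been left fully down; it moves with the cap.
- spare_cap (a joint): How far the spare switch is pressed down, m: 0 off (up), 0.012 fully down. A friction push switch: it takes about 2.5 N to start and 3.5 N at the end of its travel, and stays where it is left. The cap sits on it with a sprung give of 2 N per mm, at most 7 mm, not counted in this value: while pressed the cap's top is 1 to 2 mm lower than this value says, and at the end of the travel the force rises softly, then hard.
- loupe: Grey loupe, 40 mm across, 36 mm tall, loose on the bench; a bystander to leave alone. Origin at the centre of its underside.
- mount_1: Black round specimen mount, 30 mm across, 18 mm tall, loose on the bench; a bystander to leave alone. Origin at the centre of its underside.
- mount_4: Black round specimen mount, 30 mm across, 21 mm tall, loose on the bench; a bystander to leave alone. Origin at the centre of its underside.
- stage_ring_1: Flat grey metal ring, 50 mm across, 8 mm tall, loose on the bench; a bystander to leave alone. Origin at the centre of its underside.
- slide_box: Small oblong blue box, 35 x 86 mm, 31 mm tall, loose on the bench; a bystander to leave alone. Origin at the centre of its underside.
Not all that is in view belongs to the job. Leave any orange look-alike of the switch_stage alone.

How it is judged (in metres and radians):
On the way, in this order (a step that is already met when the one before it is completed fails the run):
1. the lamp switch (large round cap) is pressed down, at least 9 of its 12 mm (value of joint lamp_cap above 0.009 m), for 0.1 s.
2. the stage-drive switch (square cap) is pressed down, at least 9 of its 12 mm (value of joint stage_cap above 0.009 m), for 0.1 s.
3. the camera switch (narrow bar cap) is pressed down, at least 9 of its 12 mm (value of joint camera_cap above 0.009 m), for 0.1 s.
At the end, for the whole second after the job is handed in: Lamp, stage-drive and camera caps are each at least 9 mm down (of 12), the spare cap less than 4 mm; the four boxes stand upright at rest and, like the bystanders, within 25 mm of where they started (value of joint each of lamp_cap, stage_cap, camera_cap above 0.009 m and value of joint spare_cap below 0.004 m and distance of each of switch_lamp, switch_stage, switch_camera, switch_spare, loupe, mount_1, mount_4, stage_ring_1, slide_box from where it was at the start of the episode below 0.025 m and angle between each of switch_lamp, switch_stage, switch_camera, switch_spare's own z axis and vertical below 0.1 rad and linear speed of each of switch_lamp, switch_stage, switch_camera, switch_spare below 0.02 m/s); the robot touches nothing.
It fails at once if a cap is pressed (more than 4 mm) out of order: the stage drive's before the lamp's is down, or the camera's before both ((value of joint stage_cap above 0.004 m and value of joint lamp_cap below 0.009 m) or (value of joint camera_cap above 0.004 m and value of joint any of stage_cap, lamp_cap below 0.009 m)).
It fails at once if the spare switch (thin round pin) is pressed, more than 4 mm (value of joint spare_cap above 0.004 m).
It fails at once if the robot bears on a switch with more than 25 N (contact force between any of the arm, the fingers and switch_lamp above 25 N or contact force between any of the arm, the fingers and switch_stage above 25 N or contact force between any of the arm, the fingers and switch_camera above 25 N or contact force between any of the arm, the fingers and switch_spare above 25 N).
It fails at once if a switch box is lifted (10 mm), tipped (0.2 rad) or shoved (25 mm) ((height (world z) of any of switch_lamp, switch_stage, switch_camera, switch_spare above 0.01 m or angle between any of switch_lamp, switch_stage, switch_camera, switch_spare's own z axis and vertical above 0.2 rad) or distance of any of switch_lamp, switch_stage, switch_camera, switch_spare from where it was at the start of the episode above 0.025 m).
It fails at once if a bystander is moved more than 25 mm or lifted (distance of any of loupe, mount_1, mount_4, stage_ring_1, slide_box from where it was at the start of the episode above 0.025 m or height (world z) of any of loupe, mount_1, mount_4, stage_ring_1, slide_box above 0.015 m).
It also fails if it takes over 54 s, if anything falls off the work surface, if the arm or the gripper's body presses on something with over 40 N, if the wrist force passes 120 N, or if a joint passes its speed limit or range.

ROBOT

A 6-joint arm with a two-finger parallel gripper is mounted at the origin on the work surface; the furniture and walls round the work are solid. World frame = base frame: x ahead of the robot, y to its left, z up, the work surface at z = 0. Lengths are in mm, angles in rad, forces in N, time in s.
With the tool pointing down it reaches from about 250 to 775 mm from the base axis. Payload 8.9 kg.
Tool frame: the origin (TCP) lies midway between the tips of the shut fingers; the grasp point (between the pads) lies 19 mm behind it; z points along the fingers, y is the line along which they close (so a half turn about z gives the same grasp; the last joint's range is limited). The gripper opens to 85 mm and grips with 20 to 120 N. Pads are 22 mm wide; open, the fingers measure 114 mm over their backs; the gripper's body (76 mm by 85 mm) begins 54 mm behind the grasp point. The pads swing forward as they close: fully open they stand 13 mm farther back than shut.
Start: joints at [0.969, 0.291, -0.153, 1.127, 0, 1.431], TCP at [234.383, 469.775, 231.305] pointing down, gripper open.
Joint ranges: [-2.52, 2.52], [-0.91, 1.74], [-1.3, 1.37], [-1.96, 2.02], [-1.52, 1.47], [-3.14, 3.14]. Speed limits (rad/s): [2.22, 2.22, 2.79, 3.14, 3.14, 3.14].

INTERFACE

Orientations are given as a unit quaternion [w, x, y, z].
In Python, from cell import env, cams, close_job gives the robot as it stands.
- The arm moves only by the tool step_arm, never from a script. Its argument "deltas" is a list of rows, each an object with "rotation": the turn, a rotation vector about the tool's x, y, z in degrees, a list of three; "linear": the shift along the tool's x, y, z in cm, a list of three; "grip": the opening in per cent of the stroke, from 0 (shut) to 100 (fully open). A call has 1 to 20 rows; each row is the pose to reach, as a shift and turn from the pose commanded when the call began, along the tool's axes at that moment; what a row does not reach only later rows make up. A row lasts 1/10 s, in which the tool goes at most 50 mm and 8.59 degrees, less where a joint would pass 70% of its speed; a pose out of reach is approached as far as the arm can. A call with a gripper value outside its range is refused whole. The fingers move at their own pace and stop on an object; "force" is the grip in N (left out, the last holds). Time passes only in rows, so rows that repeat a pose let the fingers close. It gives the time, the measured TCP pose, the force, the opening and the grip force at its end, in the units of the state.
- env.state(): the state, without advancing time (a new reading comes with each control period).
- cams.grab_frame(name): name is "side" or "top" or "wrist"; returns the picture (400x640x3 uint8, red, green, blue); there is no depth.
- cams.camera_info(name): a dict with "K" (3x3 intrinsics, pixels), "R" (3x3) and "t" (3): a world point X has camera coordinates R X + t. Camera axes: x right, y down, z forward; pixel columns grow to the right and rows downward; lengths in mm; the calibration is good to about 2 mm. A picture is of the moment at which its call begins: read the wrist's pose just before it. camera_info takes no time and is no camera call; for the wrist camera it gives the pose at the moment of the call.
- close_job(): hands the job in; it is judged then, once.
The state is a dict: "time": time; "joint_pos": joint angles; "joint_velocities": joint speeds; "tau": joint torques, N m; "tool_pos": TCP position; "eef_rot": TCP orientation; "wrist_force": force on the tool from outside, world axes, zero at the start; "ft_torque": the same for the moment, N m; "finger_gap": finger opening in mm; "grasp_force": force on a finger pad.
Only numpy, scipy, OpenCV 4.12 (cv2) and the standard library are available. Lean on these libraries where they do the work, as an engineer would, in place of code of your own. Each camera call takes 0.05 s, during which the arm holds its last target. There are 200 camera calls.

## Working session

There is one attempt and no reset: what is moved stays moved. The work goes in short steps, Python scripts to look and compute and a tool call to move; the robot and the scene stay as the last step left them, time stands still between calls to the robot, and variables do not carry over. Pictures are saved under pics/ and viewed, at most 10 in all, crops included, and the job is handed in when it is done.

Besides the shell and the picture viewer there is one more tool, called after "Emit:" as name([rows], argument=value, ...), one row to a line, values as JSON. step_arm: Moves the arm, as the interface text tells. Its arguments: {"type":"object","properties":{"deltas":{"type":"array","items":{"type":"object","properties":{"rotation":{"type":"array","items":{"type":"number"}},"linear":{"type":"array","items":{"type":"number"}},"grip":{"type":"number"}}}},"force":{"type":"number"}},"required":["deltas"]}

```bash
mkdir -p pics; python3 - <<'E'
from cell import env,cams
import cv2
for n in ["top","side"]:
    cv2.imwrite(f"pics/{n}0.png",cams.grab_frame(n)[:,:,::-1])
    i=cams.camera_info(n);print(n,i)
s=env.state();print({k:s[k] for k in["time","tool_pos","eef_rot","wrist_force","finger_gap"]})
E
```

```text
top {'K': array([[431.19321391,   0.        , 321.492502  ],
       [  0.        , 431.19321391, 199.16906928],
       [  0.        ,   0.        ,   1.        ]]), 'R': array([[-0.00421963, -0.9995572 ,  0.02945503],
       [-0.99415286,  0.00101494, -0.1079771 ],
       [ 0.10789939, -0.02973842, -0.99371694]]), 't': array([   4.00505802,  359.97371104, 1098.85516227])}
side {'K': array([[446.7044001 ,   0.        , 320.399711  ],
       [  0.        , 446.7044001 , 204.27422548],
       [  0.        ,   0.        ,   1.        ]]), 'R': array([[-0.85568311, -0.51743068,  0.00848029],
       [-0.31684442,  0.51087328, -0.79913585],
       [ 0.40916505, -0.68649398, -0.60109066]]), 't': array([ 290.16276315,  153.40937741, 1177.17763839])}
{'time': 0.1, 'tool_pos': array([234.17119445, 469.46229892, 230.79613092]), 'eef_rot': array([-2.10659500e-04,  2.29329597e-01,  9.73348659e-01, -5.28055889e-04]), 'wrist_force': array([-0.0229495 ,  0.04401686, -0.47920149]), 'finger_gap': 85.68461878651031}
```

View pics/top0.png

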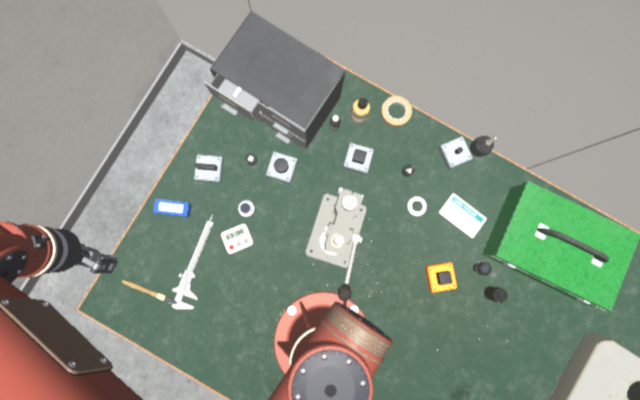

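View pics/side0.png

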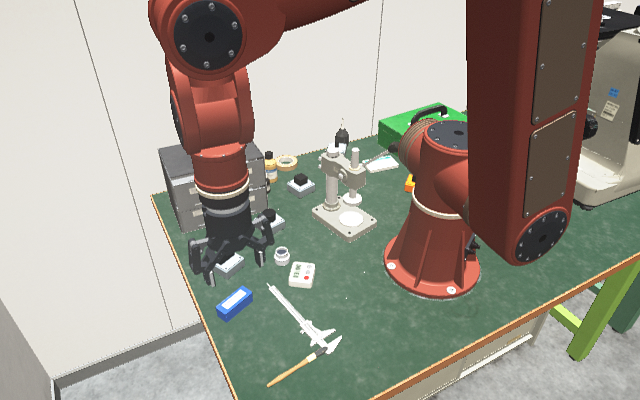

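The top view shows the camera bar at (208,167), the lamp disc at (281,166), the square stage cap at (359,157) and the spare pin near (457,151). The orange look-alike is at (442,278). The side view shows the gripper hovering over the area left of the boxes.

```bash
cat > h.py <<'E'
import numpy as np
from cell import env,cams
from scipy.spatial.transform import Rotation as Ro
def ray(n,uv,z):
    i=cams.camera_info(n);K,R,t=i["K"],i["R"],np.array(i["t"])
    d=R.T@np.linalg.solve(K,[*uv,1]);c=-R.T@t
    return c+d*(z-c[2])/d[2]
def tool(p):
    s=env.state();w,x,y,z=s["eef_rot"]
    return Ro.from_quat([x,y,z,w]).inv().apply(np.array(p)-s["tool_pos"])/10
E
python3 - <<'E'
import cv2,numpy as np
from h import *
a=cv2.imread("pics/top0.png");g=a.max(2)
for nm,(u,v) in dict(cam=(208,167),lamp=(281,166),stage=(359,157),spare=(458,151)).items():
    m=((g[v-9:v+10,u-12:u+13])<45).astype(np.uint8)
    n,l,st,c=cv2.connectedComponentsWithStats(m)
    k=1+np.argmax(st[1:,4]);uv=c[k]+[u-12,v-9]
    print(nm,uv,st[k],ray("top",uv,55).round(1))
    rr,cc=np.where(l==k);print(cv2.minAreaRect(np.c_[cc,rr].astype(np.float32)))
c=a[125:205,180:490];cv2.imwrite("pics/c1.png",cv2.resize(c,None,fx=2.55,fy=2.55,interpolation=cv2.INTER_CUBIC))
s=[cv2.resize(a[v-24:v+24,u-24:u+24],(400,400),interpolation=cv2.INTER_CUBIC)[:, :] for u,v in((208,167),(281,166))]
s2=[cv2.resize(a[v-24:v+24,u-24:u+24],(400,400),interpolation=cv2.INTER_CUBIC) for u,v in((359,157),(457,151))]
q=cv2.resize(np.vstack([np.hstack(s),np.hstack(s2)]),(600,600));cv2.imwrite("pics/c2.png",q)
E
```

```text
Traceback (most recent call last):
ValueError: attempt to get argmax of an empty sequence
```

```bash
python3 - <<'E'
import cv2,numpy as np
from h import *
a=cv2.imread("pics/top0.png");g=a.max(2)
s=[]
for nm,(u,v) in dict(cam=(208,167),lamp=(281,166),stage=(359,157),spare=(458,151)).items():
    w=g[v-9:v+10,u-13:u+14];print(nm,w.min())
    m=(w<80).astype(np.uint8)
    n,l,st,c=cv2.connectedComponentsWithStats(m)
    for k in range(1,n):
        if st[k,4]<8: continue
        uv=c[k]+[u-13,v-9]
        rr,cc=np.where(l==k)
        print(uv,st[k],ray("top",uv,55).round(1),cv2.minAreaRect(np.c_[cc,rr].astype(np.float32)))
    s.append(cv2.resize(a[v-24:v+24,u-24:u+24],(300,300),interpolation=cv2.INTER_CUBIC))
cv2.imwrite("pics/c2.png",np.vstack([np.hstack(s[:2]),np.hstack(s[2:])]))
E
```

```text
cam 72
lamp 97
stage 82
spare 60
[470.77777778 147.11111111] [25  2  2  7  9] [ 490.3 -380.4   55. ] ((25.5, 5.0), (6.0, 1.0), 90.0)
```

View pics/c2.png

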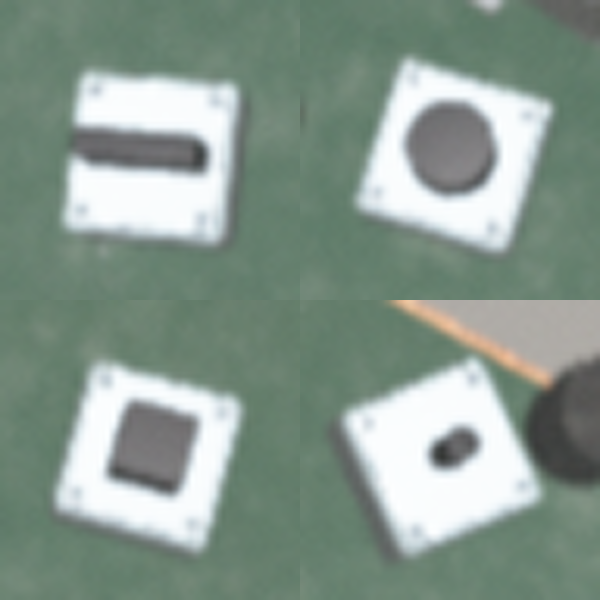

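The zoomed crops show the plate corners and caps clearly, so I'll turn them into positions. I'll use the plate centre at z=34 and check it against the cap top at z=58.

```bash
python3 - <<'E'
import numpy as np
from h import *
f=lambda p,u,v:(np.array(p)+.5)/6.25-.5+[u-24,v-24]
D=dict(cam=([(88,75),(240,88),(222,243),(65,230)],(136,147),208,167),
lamp=([(109,60),(252,103),(208,252),(58,208)],(152,145),281,166),
stage=([(98,62),(242,102),(205,250),(57,203)],(158,145),359,157))
for k,(q,c,u,v) in D.items():
    P=np.array([ray("top",f(p,u,v),34) for p in q]);C=P.mean(0)
    e=P[1]-P[0]
    print(k,C.round(1),"cap",ray("top",f(c,u,v),58).round(1),"side",np.linalg.norm(e).round(1),"yaw",np.degrees(np.arctan2(e[1],e[0])).round(1),"tool cm",tool([C[0],C[1],58]).round(2))
i=cams.camera_info("wrist");print(i["R"],-i["R"].T@i["t"])
for n,uv,z in[("cabinet corner",(305,143),0),("cabL",(213,88),0),("cornertop",(343,70),200),("scope",(350,202),150)]:print(n,ray("top",uv,z))
E
```

```text
cam [439.  293.3  34. ] cap [439.4 294.9  58. ] side 62.4 yaw -94.9 tool cm [-26.2   -6.6   17.28]
lamp [443.2 105.7  34. ] cap [443.  106.1  58. ] side 61.7 yaw -106.9 tool cm [-34.95 -23.2   17.3 ]
stage [467.7 -93.4  34. ] cap [466.5 -93.7  58. ] side 62.2 yaw -105.7 tool cm [-46.03 -39.92  17.32]
[[ 0.44531209  0.89537383 -0.0016844 ]
 [ 0.85683647 -0.42559813  0.29102834]
 [ 0.25986228 -0.1310417  -0.95671295]] [166.36703874 503.01098458 374.15977183]
cabinet corner [513.19785167  45.95517729   0.        ]
cabL [663.66691337 293.63800258   0.        ]
cornertop [632.48406727 -41.15272565 200.        ]
scope [339.21390363 -58.36245218 150.        ]
```

Emit:
step_arm([
  {"linear": [-3, -2, 0], "grip": 0},
  {"linear": [-7, -4.6, 1], "grip": 0},
  {"linear": [-11, -7.3, 2], "grip": 0},
  {"linear": [-15, -10, 3], "grip": 0},
  {"linear": [-19, -12.6, 4], "grip": 0},
  {"linear": [-23, -15.3, 5], "grip": 0},
  {"linear": [-27, -18, 6], "grip": 0},
  {"linear": [-31, -20.6, 7], "grip": 0},
  {"linear": [-33.5, -22.2, 8], "grip": 0},
  {"linear": [-34.95, -23.2, 8], "grip": 0},
  {"linear": [-34.95, -23.2, 8], "grip": 0},
  {"linear": [-34.95, -23.2, 8], "grip": 0},
  {"linear": [-34.95, -23.2, 8], "grip": 0},
], force=20)

```text
invalid input at $.deltas[0]: expected keys rotation, linear, grip
```

```bash
python3 - <<'E'
import cv2
from h import *
s=env.state();print({k:s[k] for k in["time","tool_pos","eef_rot","wrist_force","finger_gap","joint_velocities"]})
print(tool([443,106,58]).round(2))
i=cams.camera_info("wrist")
def pr(X):
    p=i["K"]@(i["R"]@np.array(X)+i["t"]);return (p[:2]/p[2]).round(1)
print(pr([443,106,58]),pr([467,-93.5,58]),pr(s["tool_pos"]))
w=cams.grab_frame("wrist")[:,:,::-1]; sd=cams.grab_frame("side")[:,:,::-1]
cv2.imwrite("pics/w1.png",cv2.resize(np.vstack([w,sd]),(480,600),interpolation=cv2.INTER_AREA))
E
```

```text
{'time': 0.1, 'tool_pos': array([234.17119445, 469.46229892, 230.79613092]), 'eef_rot': array([-2.10659500e-04,  2.29329597e-01,  9.73348659e-01, -5.28055889e-04]), 'wrist_force': array([-0.0229495 ,  0.04401686, -0.47920149]), 'finger_gap': 85.68461878651031, 'joint_velocities': array([-0.00121122, -0.00142408,  0.00180124, -0.00063453,  0.00047229,
        0.00050822])}
[-34.92 -23.18  17.3 ]
[166.  415.1] [ 71.5 466.4] [323.5 258.3]
```

View pics/w1.png

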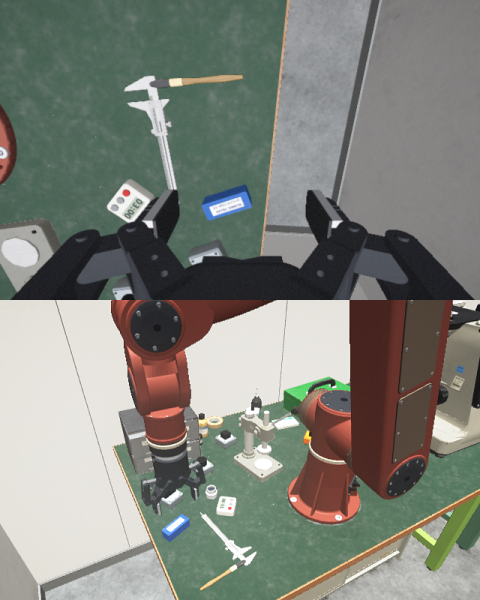

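The move was refused because every row needs a rotation key, so the arm has not moved. The pictures still show the start pose, with the wrist camera behind the open fingers and the blue box at about (227,203).

Emit:
step_arm([
  {"rotation": [0, 0, 0], "linear": [-3, -2, 0], "grip": 0},
  {"rotation": [0, 0, 0], "linear": [-7, -4.6, 1], "grip": 0},
  {"rotation": [0, 0, 0], "linear": [-11, -7.3, 2], "grip": 0},
  {"rotation": [0, 0, 0], "linear": [-15, -10, 3], "grip": 0},
  {"rotation": [0, 0, 0], "linear": [-19, -12.6, 4], "grip": 0},
  {"rotation": [0, 0, 0], "linear": [-23, -15.3, 5], "grip": 0},
  {"rotation": [0, 0, 0], "linear": [-27, -18, 6], "grip": 0},
  {"rotation": [0, 0, 0], "linear": [-31, -20.6, 7], "grip": 0},
  {"rotation": [0, 0, 0], "linear": [-33.5, -22.2, 8], "grip": 0},
  {"rotation": [0, 0, 0], "linear": [-34.95, -23.2, 8], "grip": 0},
  {"rotation": [0, 0, 0], "linear": [-34.95, -23.2, 8], "grip": 0},
  {"rotation": [0, 0, 0], "linear": [-34.95, -23.2, 8], "grip": 0},
  {"rotation": [0, 0, 0], "linear": [-34.95, -23.2, 8], "grip": 0},
], force=20)

```text
time: 1.5
tool_pos: [443.1, 106.9, 151.4]
eef_rot: [-0.0, 0.229, 0.973, 0.0]
wrist_force: [0.6, -0.6, -0.2]
finger_gap: -0.1
grasp_force: 0.0
```

```bash
python3 - <<'E'
import cv2
from h import *
s=env.state();print({k:s[k] for k in["time","tool_pos","eef_rot","wrist_force","finger_gap","joint_velocities"]})
print(tool([443,106,58]).round(2))
i=cams.camera_info("wrist")
def pr(X):
    p=i["K"]@(i["R"]@np.array(X)+i["t"]);return (p[:2]/p[2]).round(1)
print(pr([443,106,58]),pr([467,-93.5,58]),pr(s["tool_pos"]))
w=cams.grab_frame("wrist")[:,:,::-1]; sd=cams.grab_frame("side")[:,:,::-1]
cv2.imwrite("pics/w2.png",cv2.resize(np.vstack([w,sd]),(480,600),interpolation=cv2.INTER_AREA))
E
```

```text
{'time': 1.5, 'tool_pos': array([443.06135886, 106.91406868, 151.40889537]), 'eef_rot': array([-8.70013740e-05,  2.28911836e-01,  9.73447150e-01,  1.01473712e-04]), 'wrist_force': array([ 0.63846715, -0.59104142, -0.17596947]), 'finger_gap': -0.12112521597933307, 'joint_velocities': array([ 0.0094898 , -0.00236248,  0.00025773, -0.00061893, -0.00280326,
       -0.00151364])}
[-0.04 -0.09  9.34]
[322.3 207.1] [149.7 314.9] [323.5 258.3]
```

View pics/w2.png

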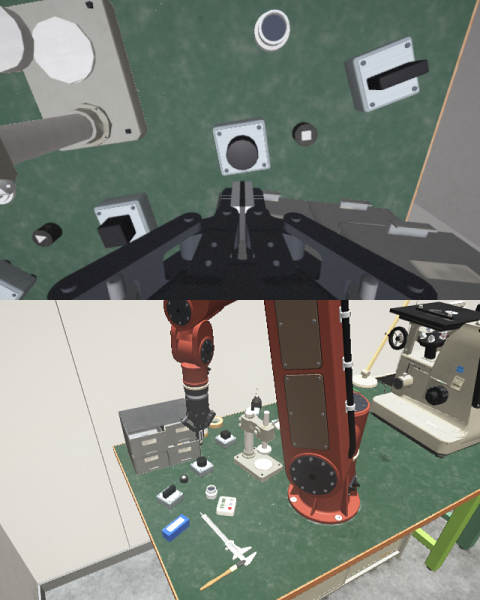

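Wrist view: the lamp disc is at about (322,205) at full scale, straight ahead of the fingertips and matching the prediction of (322,207). The cabinet is clear, so I descend.

Emit:
step_arm([
  {"rotation": [0, 0, 0], "linear": [0, 0, 2.5], "grip": 0},
  {"rotation": [0, 0, 0], "linear": [0, 0, 5], "grip": 0},
  {"rotation": [0, 0, 0], "linear": [0, 0, 7], "grip": 0},
  {"rotation": [0, 0, 0], "linear": [0, 0, 8.2], "grip": 0},
  {"rotation": [0, 0, 0], "linear": [0, 0, 8.7], "grip": 0},
  {"rotation": [0, 0, 0], "linear": [0, 0, 9], "grip": 0},
  {"rotation": [0, 0, 0], "linear": [0, 0, 9.2], "grip": 0},
  {"rotation": [0, 0, 0], "linear": [0, 0, 9.4], "grip": 0},
  {"rotation": [0, 0, 0], "linear": [0, 0, 9.6], "grip": 0},
  {"rotation": [0, 0, 0], "linear": [0, 0, 9.8], "grip": 0},
  {"rotation": [0, 0, 0], "linear": [0, 0, 9.9], "grip": 0},
  {"rotation": [0, 0, 0], "linear": [0, 0, 9.9], "grip": 0},
])

```text
time: 2.8
tool_pos: [444.0, 106.3, 52.4]
eef_rot: [0.0, 0.229, 0.973, 0.0]
wrist_force: [0.4, 1.4, 2.6]
finger_gap: -0.1
grasp_force: 1.2
```

Emit:
step_arm([
  {"rotation": [0, 0, 0], "linear": [0, 0, 0.2], "grip": 0},
  {"rotation": [0, 0, 0], "linear": [0, 0, 0.4], "grip": 0},
  {"rotation": [0, 0, 0], "linear": [0, 0, 0.6], "grip": 0},
  {"rotation": [0, 0, 0], "linear": [0, 0, 0.75], "grip": 0},
  {"rotation": [0, 0, 0], "linear": [0, 0, 0.9], "grip": 0},
  {"rotation": [0, 0, 0], "linear": [0, 0, 1.0], "grip": 0},
  {"rotation": [0, 0, 0], "linear": [0, 0, 1.0], "grip": 0},
  {"rotation": [0, 0, 0], "linear": [0, 0, 1.0], "grip": 0},
])

```text
time: 3.6
tool_pos: [443.9, 106.2, 42.5]
eef_rot: [0.0, 0.229, 0.973, 0.0]
wrist_force: [1.0, 1.8, 6.7]
finger_gap: -0.2
grasp_force: 3.4
```

6.7 N at z = 42.5 means the lamp is fully down. I retract and move on to the stage switch.

Emit:
step_arm([
  {"rotation": [0, 0, 0], "linear": [0, 0, -0.5], "grip": 0},
  {"rotation": [0, 0, 0], "linear": [0, 0, -1.5], "grip": 0},
  {"rotation": [0, 0, 0], "linear": [0, 0, -4], "grip": 0},
  {"rotation": [0, 0, 0], "linear": [0, 0, -8], "grip": 0},
  {"rotation": [0, 0, 0], "linear": [0, 0, -12], "grip": 0},
  {"rotation": [0, 0, 0], "linear": [-1, -2.5, -13], "grip": 0},
  {"rotation": [0, 0, 0], "linear": [-2.5, -5.5, -13], "grip": 0},
  {"rotation": [0, 0, 0], "linear": [-4.5, -8.5, -13], "grip": 0},
  {"rotation": [0, 0, 0], "linear": [-6.5, -11.5, -13], "grip": 0},
  {"rotation": [0, 0, 0], "linear": [-8.5, -14, -13], "grip": 0},
  {"rotation": [0, 0, 0], "linear": [-10.2, -16, -12], "grip": 0},
  {"rotation": [0, 0, 0], "linear": [-11, -16.8, -10.5], "grip": 0},
  {"rotation": [0, 0, 0], "linear": [-11, -16.8, -9], "grip": 0},
  {"rotation": [0, 0, 0], "linear": [-11, -16.8, -9], "grip": 0},
  {"rotation": [0, 0, 0], "linear": [-11, -16.8, -9], "grip": 0},
])

```text
time: 5.1
tool_pos: [466.3, -93.0, 132.6]
eef_rot: [-0.001, 0.229, 0.973, -0.0]
wrist_force: [0.4, 0.8, -0.1]
finger_gap: 0.1
grasp_force: 0.0
```

```bash
python3 - <<'E'
import cv2
from h import *
print(env.state()["tool_pos"],tool([467,-93.5,58]).round(2))
i=cams.camera_info("wrist")
def pr(X):
    p=i["K"]@(i["R"]@np.array(X)+i["t"]);return (p[:2]/p[2]).round(1)
print(pr([467,-93.5,58]),pr([443,106,46]),pr([443,106,58]))
w=cams.grab_frame("wrist")[:,:,::-1]; sd=cams.grab_frame("side")[:,:,::-1]
cv2.imwrite("pics/w3.png",cv2.resize(np.vstack([w,sd]),(480,600),interpolation=cv2.INTER_AREA))
E
```

```text
[466.31038847 -93.04386698 132.6412679 ] [-0.09 -0.01  7.46]
[323.2 214.9] [553.7  66.5] [567.1  63.7]
```

View pics/w3.png

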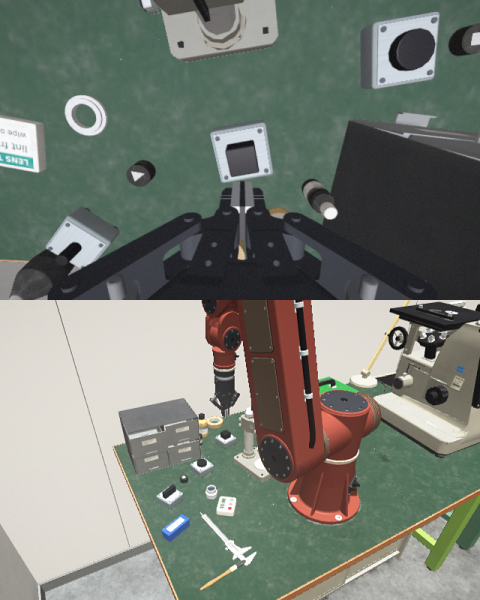

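Wrist view: the square cap is at about (322,211), centred ahead of the fingertips. The lamp cap at about (551,65) matches the pressed-down prediction of (554,66).

Emit:
step_arm([
  {"rotation": [0, 0, 0], "linear": [0, 0, 2.5], "grip": 0},
  {"rotation": [0, 0, 0], "linear": [0, 0, 5], "grip": 0},
  {"rotation": [0, 0, 0], "linear": [0, 0, 6.3], "grip": 0},
  {"rotation": [0, 0, 0], "linear": [0, 0, 6.8], "grip": 0},
  {"rotation": [0, 0, 0], "linear": [0, 0, 7.1], "grip": 0},
  {"rotation": [0, 0, 0], "linear": [0, 0, 7.3], "grip": 0},
  {"rotation": [0, 0, 0], "linear": [0, 0, 7.5], "grip": 0},
  {"rotation": [0, 0, 0], "linear": [0, 0, 7.7], "grip": 0},
  {"rotation": [0, 0, 0], "linear": [0, 0, 7.9], "grip": 0},
  {"rotation": [0, 0, 0], "linear": [0, 0, 8.1], "grip": 0},
  {"rotation": [0, 0, 0], "linear": [0, 0, 8.3], "grip": 0},
  {"rotation": [0, 0, 0], "linear": [0, 0, 8.5], "grip": 0},
  {"rotation": [0, 0, 0], "linear": [0, 0, 8.7], "grip": 0},
  {"rotation": [0, 0, 0], "linear": [0, 0, 8.85], "grip": 0},
  {"rotation": [0, 0, 0], "linear": [0, 0, 9.0], "grip": 0},
  {"rotation": [0, 0, 0], "linear": [0, 0, 9.0], "grip": 0},
  {"rotation": [0, 0, 0], "linear": [0, 0, 9.0], "grip": 0},
])

```text
time: 6.9
tool_pos: [467.4, -93.5, 42.6]
eef_rot: [0.0, 0.229, 0.973, -0.0]
wrist_force: [1.9, -0.8, 6.3]
finger_gap: 0.1
grasp_force: 3.4
```

6.3 N at z = 42.6 means the stage switch is fully down. Next is the camera bar.

Emit:
step_arm([
  {"rotation": [0, 0, 0], "linear": [0, 0, -0.5], "grip": 0},
  {"rotation": [0, 0, 0], "linear": [0, 0, -1.5], "grip": 0},
  {"rotation": [0, 0, 0], "linear": [0, 0, -4], "grip": 0},
  {"rotation": [0, 0, 0], "linear": [0, 0, -8], "grip": 0},
  {"rotation": [0, 0, 0], "linear": [0, 0, -12], "grip": 0},
  {"rotation": [0, 0, 0], "linear": [1.5, 2, -13], "grip": 0},
  {"rotation": [0, 0, 0], "linear": [4, 5, -13], "grip": 0},
  {"rotation": [0, 0, 0], "linear": [6.5, 8.5, -13], "grip": 0},
  {"rotation": [0, 0, 0], "linear": [9, 12.5, -13], "grip": 0},
  {"rotation": [0, 0, 0], "linear": [11, 16.5, -13], "grip": 0},
  {"rotation": [0, 0, 0], "linear": [13, 20.5, -13], "grip": 0},
  {"rotation": [0, 0, 0], "linear": [15, 24.5, -13], "grip": 0},
  {"rotation": [0, 0, 0], "linear": [17, 28, -13], "grip": 0},
  {"rotation": [0, 0, 0], "linear": [18.6, 31, -12], "grip": 0},
  {"rotation": [0, 0, 0], "linear": [19.5, 32.8, -10.5], "grip": 0},
  {"rotation": [0, 0, 0], "linear": [19.8, 33.4, -9], "grip": 0},
  {"rotation": [0, 0, 0], "linear": [19.8, 33.4, -9], "grip": 0},
  {"rotation": [0, 0, 0], "linear": [19.8, 33.4, -9], "grip": 0},
  {"rotation": [0, 0, 0], "linear": [19.8, 33.4, -9], "grip": 0},
])

```text
time: 8.8
tool_pos: [439.2, 293.4, 133.2]
eef_rot: [0.0, 0.23, 0.973, 0.0]
wrist_force: [-0.1, -0.1, -0.3]
finger_gap: -0.2
grasp_force: 0.0
```

```bash
python3 - <<'E'
import cv2
from h import *
print(env.state()["tool_pos"],tool([439,294,58]).round(2))
i=cams.camera_info("wrist")
def pr(X):
    p=i["K"]@(i["R"]@np.array(X)+i["t"]);return (p[:2]/p[2]).round(1)
print(pr([439,294,58]),pr([443,106,46]))
w=cams.grab_frame("wrist")[:,:,::-1]; sd=cams.grab_frame("side")[:,:,::-1]
cv2.imwrite("pics/w4.png",cv2.resize(np.vstack([w,sd]),(480,600),interpolation=cv2.INTER_AREA))
E
```

```text
[439.16324002 293.43138898 133.19083201] [0.04 0.04 7.52]
[323.8 213.1] [144.5 297.9]
```

View pics/w4.png

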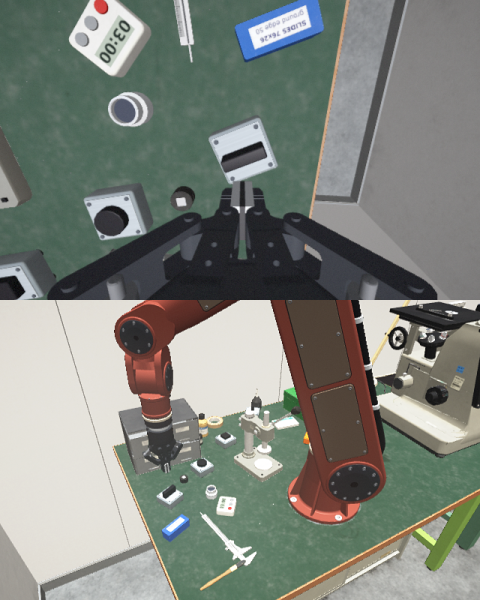

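Wrist view: the bar cap is centred at about (325,210), against a prediction of (324,213). The lamp cap is at about (145,296), still down.

Emit:
step_arm([
  {"rotation": [0, 0, 0], "linear": [0, 0, 2.5], "grip": 0},
  {"rotation": [0, 0, 0], "linear": [0, 0, 5], "grip": 0},
  {"rotation": [0, 0, 0], "linear": [0, 0, 6.3], "grip": 0},
  {"rotation": [0, 0, 0], "linear": [0, 0, 6.8], "grip": 0},
  {"rotation": [0, 0, 0], "linear": [0, 0, 7.1], "grip": 0},
  {"rotation": [0, 0, 0], "linear": [0, 0, 7.3], "grip": 0},
  {"rotation": [0, 0, 0], "linear": [0, 0, 7.5], "grip": 0},
  {"rotation": [0, 0, 0], "linear": [0, 0, 7.7], "grip": 0},
  {"rotation": [0, 0, 0], "linear": [0, 0, 7.9], "grip": 0},
  {"rotation": [0, 0, 0], "linear": [0, 0, 8.1], "grip": 0},
  {"rotation": [0, 0, 0], "linear": [0, 0, 8.3], "grip": 0},
  {"rotation": [0, 0, 0], "linear": [0, 0, 8.5], "grip": 0},
  {"rotation": [0, 0, 0], "linear": [0, 0, 8.7], "grip": 0},
  {"rotation": [0, 0, 0], "linear": [0, 0, 8.85], "grip": 0},
  {"rotation": [0, 0, 0], "linear": [0, 0, 9.0], "grip": 0},
  {"rotation": [0, 0, 0], "linear": [0, 0, 9.0], "grip": 0},
  {"rotation": [0, 0, 0], "linear": [0, 0, 9.0], "grip": 0},
])

```text
time: 10.6
tool_pos: [439.3, 294.2, 42.6]
eef_rot: [0.0, 0.229, 0.973, 0.0]
wrist_force: [2.4, 1.3, 6.3]
finger_gap: -0.5
grasp_force: 3.3
```

The camera switch gives the same reading, so it is fully down. I retract and do a final check.

Emit:
step_arm([
  {"rotation": [0, 0, 0], "linear": [0, 0, -0.5], "grip": 0},
  {"rotation": [0, 0, 0], "linear": [0, 0, -1.5], "grip": 0},
  {"rotation": [0, 0, 0], "linear": [0, 0, -4], "grip": 0},
  {"rotation": [0, 0, 0], "linear": [0, 0, -8], "grip": 0},
  {"rotation": [0, 0, 0], "linear": [0, 0, -12], "grip": 0},
  {"rotation": [0, 0, 0], "linear": [0, 0, -15], "grip": 0},
  {"rotation": [0, 0, 0], "linear": [0, 0, -15], "grip": 0},
  {"rotation": [0, 0, 0], "linear": [0, 0, -15], "grip": 0},
])

```text
time: 11.4
tool_pos: [438.6, 294.0, 192.8]
eef_rot: [0.0, 0.229, 0.973, 0.0]
wrist_force: [0.5, -0.1, -0.5]
finger_gap: -0.1
grasp_force: 0.0
```

```bash
python3 - <<'E'
import cv2
from h import *
s=env.state();print(s["tool_pos"],s["wrist_force"])
w=cams.grab_frame("wrist")[:,:,::-1]; sd=cams.grab_frame("side")[:,:,::-1][120:300,150:390]
cv2.imwrite("pics/w5.png",np.vstack([cv2.resize(w,(480,300),interpolation=cv2.INTER_AREA),cv2.resize(sd,(480,300),interpolation=cv2.INTER_CUBIC)]))
E
```

```text
[438.6338404  293.95322972 192.83996161] [ 0.50991828 -0.07076816 -0.50174147]
```

View pics/w5.png

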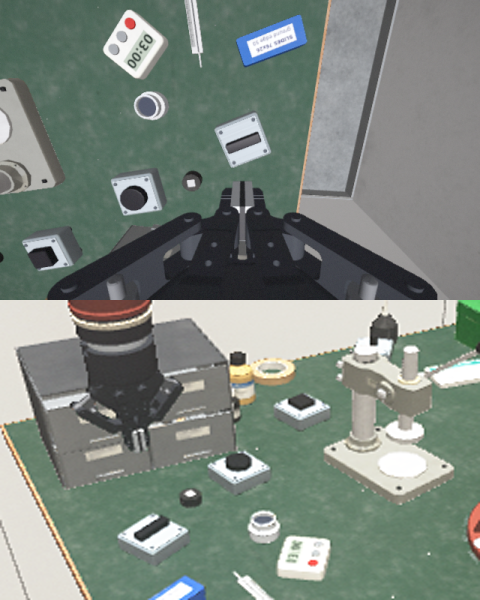

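The lamp (side view at about (238,462)), stage (302,402) and camera (152,528) caps all sit low, and the boxes stand in place. The gripper is free and touches nothing.

```bash
python3 -c "
from cell import close_job
print(close_job())"
```

```text
the job is handed in; nothing more can be done
None
```

I pressed the lamp, stage-drive and camera switches fully down in that order (6.3–6.7 N at the end of each press), left the spare untouched and the boxes in place, and handed the job in; no verdict came back.

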